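Click the slide tray home in the film scanner and scan

TASK

Scan the first slide: with a fingertip, gently push the outer end of the slide tray into the scanner until the tray drops into its first click stop, and do not push it on past that stop. Then press the big round scan button on top of the scanner fully down and let it come up again. Nothing is to be picked up: leave the canisters, jar, opener and viewer standing where they are.

Things in the scene. Friction and masses are not known exactly. Their poses are not given: they have to be found in the camera images.
- scanner: Film and slide scanner, black plastic, fixed: 130 mm along its x, 100 mm along its y, 105 mm high; origin at the centre of its underside, z up. Its screen leans back on the +x side. A tunnel runs through it along its y axis; the slide tray sticks out of the +y mouth. On top: the big scan button and, 46 mm to its +y side, a small fixed power key (11 mm across, 3 mm high).
- tray_travel (a joint): Tray's travel into the scanner (m) along its -y (0 = furthest out; starts at 0 to 0.045). Friction about 1 N. Click stops at 0.070 (first slide under the lens, first stop met) and 0.126. At 0.057 the push rises to 5 to 8 N, fades towards 0.064, then the tray snaps ahead by itself to 0.070 and the push drops to nothing for some 5 mm. Leaving the stop takes 6 to 12 N; past 0.077 it has left it.
- tray_end (a point): Centre of the tray's outer end face, the upright ribbed face to push; moves with the tray; axes as the scanner's. It looks to the scanner's +y, is 92 mm wide (scanner's x), 20 mm high, 20 to 40 mm above the shelf. Free shelf: 50 mm in front of it, 70 mm either side of its centre. The tray is black, 92 by 180 mm, 10 mm thick, with three white 50 mm slide mounts.
- scan_button (a joint): Scan button travel, in m: 0 = up, 0.005 = fully down. Sprung: about 1.5 N to start it and 5 N fully down; it comes up by itself.
- scan_button_top (a point): Centre of the top of the grey round scan button, 26 mm across, which stands 9 mm out of a black round collar 42 mm across; it faces up, 126 mm above the shelf, and moves down with the button.
- canister1: Bystander: black plastic 35 mm film canister, upright, 34 mm across its lid and 51 mm high, 30 g, loose; origin at the centre of its underside.
- canister2: Bystander: black plastic 35 mm film canister, upright, 34 mm across its lid and 51 mm high, 30 g, loose; origin at the centre of its underside.
- canister3: Bystander: black plastic 35 mm film canister, upright, 34 mm across its lid and 51 mm high, 30 g, loose; origin at the centre of its underside.
- canister4: Bystander: black plastic 35 mm film canister, upright, 34 mm across its lid and 51 mm high, 30 g, loose; origin at the centre of its underside.
- canister5: Bystander: black plastic 35 mm film canister, upright, 34 mm across its lid and 51 mm high, 30 g, loose; origin at the centre of its underside.
- jar: Bystander: amber glass jar with a black screw lid, upright, 72 mm across and 104 mm high, 0.32 kg, loose; origin at the centre of its underside.
- opener: Bystander: steel film-cassette opener lying flat, 32 mm by 100 mm (along its y) and 5 to 8 mm thick, loose; origin on its underside near its middle.
- viewer: Bystander: grey and black plastic hand slide viewer, about 95 mm (its x) by 85 mm (its y) by 55 mm high, 0.16 kg, loose; origin at the centre of its underside.

How it is judged (in metres and radians):
On the way, in this order (a step that is already met when the one before it is completed fails the run):
1. the slide tray rests in its first click stop, the scan button not yet touched (value of joint tray_travel between 0.067 and 0.073 m and velocity of joint tray_travel between -0.005 and 0.005 m/s and value of joint scan_button below 0.001 m), for 0.3 s.
2. the scan button is pressed fully down with the tray still in the stop (value of joint tray_travel between 0.067 and 0.073 m and value of joint scan_button above 0.004 m), for 0.1 s.
At the end, for the whole second after the job is handed in: The tray is at rest within 3 mm of its first click stop (travel 0.067 to 0.073), the scan button has been pressed to at least 4 of its 5 mm after that and is up again (under 1 mm), and every canister, the jar, the opener and the viewer are within 20 mm of where they started (all of step 1 and distance of each of canister1, canister2, canister3, canister4, canister5, jar, opener, viewer from where it was at the start of the episode below 0.02 m); the robot touches nothing.
It fails at once if the tray is pushed past its first click stop (value of joint tray_travel above 0.078 m).
It fails at once if the fingers bear on the tray with more than 25 N (contact force between the fingers and tray_travel above 25 N).
It fails at once if a bystander is lifted, carried or shoved by more than 20 mm (distance of any of canister1, canister2, canister3, canister4, canister5, jar, opener, viewer from where it was at the start of the episode above 0.02 m).
It fails at once if an upright bystander is tipped (angle between any of canister1, canister2, canister3, canister4, canister5, jar, viewer's own z axis and vertical above 0.3 rad).
It also fails if it takes over 53 s, if anything falls off the work surface, if the arm or the gripper's body presses on something with over 40 N, if the wrist force passes 120 N, or if a joint passes its speed limit or range.

ROBOT

A 6-joint arm with a two-finger parallel gripper is mounted at the origin on the work surface. World frame = base frame: x ahead of the robot, y to its left, z up, the work surface at z = 0. Lengths are in mm, angles in rad, forces in N, time in s.
With the tool pointing down it reaches from about 275 to 750 mm from the base axis. Payload 10.2 kg.
Tool frame: the origin (TCP) lies between the finger pads; the fingertips stand 22 mm ahead of it and the grasp point (between the pads) lies 3 mm ahead of it (ctrl.nose_length is the distance from the TCP to the fingertips, in mm); z points along the fingers, y is the line along which they close (so a half turn about z gives the same grasp; the last joint's range is limited). The gripper opens to 85 mm and grips with 20 to 120 N. Pads are 22 mm wide; open, the fingers measure 114 mm over their backs; the gripper's body (76 mm by 85 mm) begins 54 mm behind the grasp point. The pads swing forward as they close: fully open they stand 13 mm farther back than shut.
Start: joints at [-1.567, 0.313, 1.498, -0, 1.331, -0.223], TCP at [118.038, -511.565, 253.294] pointing down, gripper open.
Joint ranges: [-2.94, 2.94], [-0.97, 2.17], [0.19, 2.56], [-1.23, 4.37], [0.02, 3.11], [-2.88, 2.88]. Speed limits (rad/s): [2.39, 2.39, 3.01, 3.14, 3.14, 3.14].

INTERFACE

Orientations are given as a unit quaternion [w, x, y, z].
In Python, from rig import sense, imaging, ctrl gives the robot as it stands. The module is installed in compiled form; this text tells all that it offers.
- The arm moves only by the tool apply_moves, never from a script. Its argument "commands" is a list of rows, each a list of 5 numbers: the gripper command: -1 is fully open, 1 is shut, values between are in proportion, then the shift along the tool's x, y, z in mm, then the turn about the tool's z in degrees. A call has 1 to 20 rows; each row shifts and turns the commanded pose from where the row before left it, along the tool's axes as they then stand; what a row does not reach is not made up. A row lasts 1/8 s, in which the tool goes at most 62.5 mm and 10.7 degrees, less where a joint would pass 70% of its speed; a pose out of reach is approached as far as the arm can. A call is refused whole if a number of a shift passes 62.5 or a number of a turn 10.7, either way. A call with a gripper value outside its range is refused whole. The fingers move at their own pace and stop on an object; "newtons" is the grip in N (left out, the last holds). Time passes only in rows, so rows that do not move let the fingers close. It gives the time, the measured TCP pose, the force, the opening and the grip force at its end, in the units of the state.
- sense(): the state, without advancing time (a new reading comes with each control period).
- imaging.capture(name): name is "scene" or "side" or "wrist"; returns the picture (384x512x3 uint8, blue, green, red); there is no depth.
- imaging.calibration(name): a dict with "camera_matrix" (3x3 intrinsics, pixels), "world_to_cam" (4x4, takes a point from world to camera coordinates). Camera axes: x right, y up, looking along -z (the intrinsics and any distortion apply to the point x, -y, -z); pixel columns grow to the right and rows downward; lengths in mm; the calibration is good to about 2 mm. A picture is of the moment at which its call begins: read the wrist's pose just before it. calibration takes no time and is no camera call; for the wrist camera it gives the pose at the moment of the call.
- ctrl.finish_job(): hands the job in; it is judged then, once.
The state is a dict: "time_s": time; "joints": joint angles; "dq": joint speeds; "tau": joint torques, N m; "eef_pos": TCP position; "ee_rot": TCP orientation; "force": force on the tool from outside, world axes, zero at the start; "wrist_torque": the same for the moment, N m; "grip_width": opening from 0.0 (shut) to 1.0 (fully open); "grip_force": force on a finger pad.
Only numpy, scipy, OpenCV 4.12 (cv2) and the standard library are available. Lean on these libraries where they do the work, as an engineer would, in place of code of your own. Each camera call takes 0.05 s, during which the arm holds its last target. There are 200 camera calls.

## Working session

There is one attempt and no reset: what is moved stays moved. The work goes in short steps, Python scripts to look and compute and a tool call to move; the robot and the scene stay as the last step left them, time stands still between calls to the robot, and variables do not carry over. Pictures are saved under pics/ and viewed, at most 10 in all, crops included, and the job is handed in when it is done.

Besides the shell and the picture viewer there is one more tool, called as a command line: name --pt "numbers of a row" for each row, then --argument value for the rest. apply_moves: Moves the arm, as the interface text tells. Its arguments: {"type":"object","properties":{"commands":{"type":"array","items":{"type":"array","items":{"type":"number"}}},"newtons":{"type":"number"}},"required":["commands"]}

```bash
mkdir -p pics
cat > h.py <<'E'
import numpy as np, cv2
from rig import sense, imaging, ctrl
def ray(name,u,v,cal=None):
    c=cal or imaging.calibration(name); K=np.array(c["camera_matrix"]); T=np.array(c["world_to_cam"])
    d=np.linalg.inv(K)@[u,v,1.]; d=np.array([d[0],-d[1],-d[2]])
    R=T[:3,:3]; return -R.T@T[:3,3], R.T@d
def onz(name,u,v,z,cal=None):
    o,d=ray(name,u,v,cal); return o+d*(z-o[2])/d[2]
def proj(name,p,cal=None):
    c=cal or imaging.calibration(name); K=np.array(c["camera_matrix"]); T=np.array(c["world_to_cam"])
    q=T[:3,:3]@np.array(p)+T[:3,3]; q=K@[q[0],-q[1],-q[2]]; return q[:2]/q[2]
E
python3 - <<'E'
from h import *
s=sense(); print(s)
ims=[imaging.capture(n) for n in("scene","side","wrist")]
for n,i in zip(("scene","side","wrist"),ims): cv2.imwrite(f"pics/{n}0.png",i); print(n,ray(n,256,192))
E
```

```text
{'time_s': 0.0, 'joints': array([-1.56740712e+00,  3.13438495e-01,  1.49848089e+00, -5.08965080e-06,
        1.33096129e+00, -2.23373038e-01]), 'dq': array([-0.00075313, -0.00046043, -0.00072747, -0.0007426 ,  0.00041489,
        0.00157011]), 'tau': array([ 8.45993291e-04, -4.12260425e+01, -2.59734535e+01, -1.82917806e-04,
        4.11290734e-03, -4.35501661e-06]), 'eef_pos': array([ 118.03247969, -511.31661246,  252.72444438]), 'ee_rot': array([-6.40390572e-04,  9.93578969e-01,  1.13138934e-01,  6.82366017e-05]), 'force': array([-0.13969011, -0.26834306,  0.19933057]), 'wrist_torque': array([ 0.01033908, -0.02200009, -0.00048021]), 'grip_force': 0.0, 'grip_width': 1.0002057566758669}
scene (array([1029.74030226,  -81.1305336 ,  764.88041906]), array([-0.58506237,  0.07032783, -0.80803343]))
side (array([ 460.13936588, -673.98257306,  506.21776206]), array([ 0.10971703,  0.83615487, -0.53759041]))
wrist (array([ 188.9477273 , -496.91681405,  372.84748587]), array([-0.27854497, -0.08235216, -0.95708666]))
```

View pics/scene0.png

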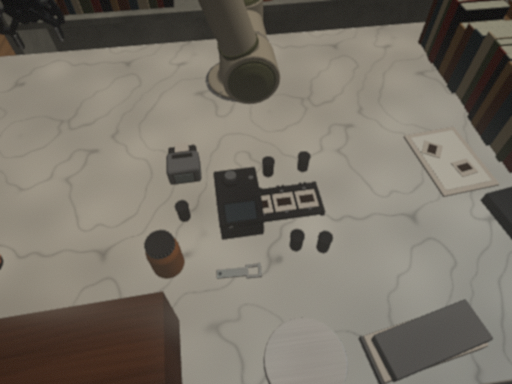

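View pics/side0.png

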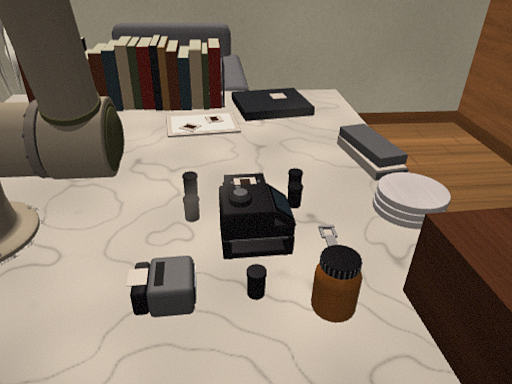

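The scene camera shows the scanner at (240,202), with the tray sticking out to the right (world +y) and its end near (321,198). The button is near (231,175), and canisters stand on both sides of the tray. I'll enlarge this area.

Run:
```python
from h import *
i=cv2.imread("pics/scene0.png")[140:260,200:350]; i=cv2.resize(i,None,fx=5,fy=5,interpolation=cv2.INTER_CUBIC)
i=np.clip(i.astype(float)*2,0,255).astype(np.uint8); cv2.imwrite("pics/c1.png",i)
j=cv2.imread("pics/side0.png")[160:265,180:310]; j=cv2.resize(j,None,fx=5,fy=5,interpolation=cv2.INTER_CUBIC)
cv2.imwrite("pics/c2.png",np.clip(j.astype(float)*2,0,255).astype(np.uint8))
```

```text
(no output)
```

View pics/c1.png

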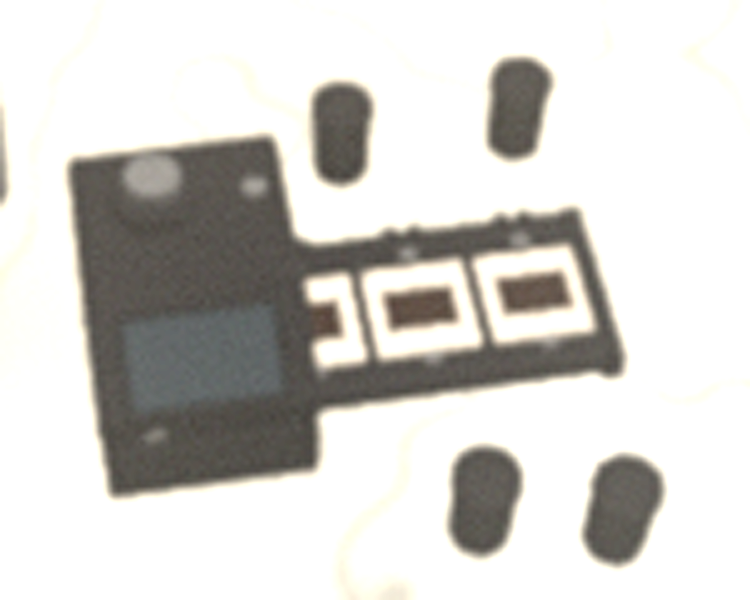

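View pics/c2.png

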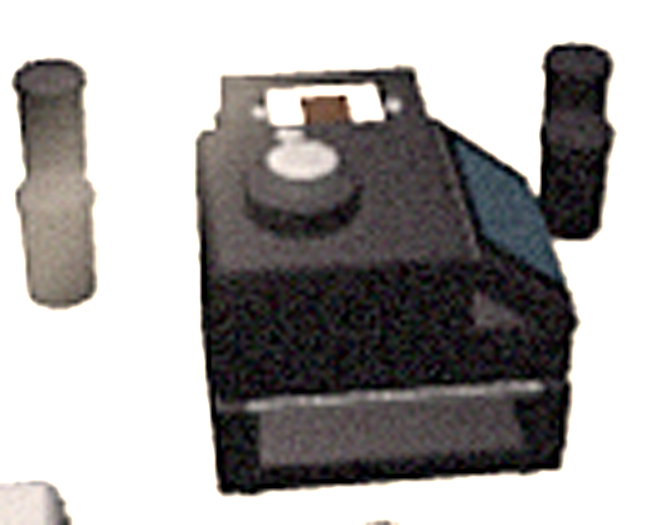

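Run:
```python
from h import *
f=lambda u,v,x,y:((u+.5)/5-.5+x,(v+.5)/5-.5+y)
c=lambda u,v:f(u,v,200,140); s=lambda u,v:f(u,v,180,160)
np.set_printoptions(precision=1,suppress=True)
print("btn",onz("scene",*c(152,176),126),onz("side",*s(302,160),126))
print("key",onz("scene",*c(254,185),108))
for p in[(578,210),(623,362)]: print("end",onz("scene",*c(*p),40))
print("end side",[onz("side",*s(*p),40) for p in[(220,75),(412,68)]])
for p in[(342,100),(520,75),(486,470),(627,480)]: print("can",onz("scene",*c(*p),51))
print("mouthcorner",onz("scene",*c(272,137),105),onz("scene",*c(72,160),105))
```

```text
btn [512.1 -76.9 126. ] [509.9 -79.1 126. ]
key [509.1 -31.  108. ]
end [493.2 132.3  40. ]
end [584.2 132.8  40. ]
end side [array([489.5, 130.8,  40. ]), array([578.5, 130.7,  40. ])]
can [414.7  25.1  51. ]
can [410.5 119.3  51. ]
can [638.4  55.7  51. ]
can [651.8 116.4  51. ]
mouthcorner [479.4 -18.9 105. ] [ 480.4 -112.8  105. ]
```

apply_moves --pt "1 0 0 0 -9.625" --pt "1 0 0 0 -9.625" --pt "1 0 0 0 -9.625" --pt "1 0 0 0 -9.625" --pt "1 0 0 0 -9.625" --pt "1 0 0 0 -9.625" --pt "1 0 0 0 -9.625" --pt "1 0 0 0 -9.625" --pt "1 0 0 0 0" --newtons 60

```text
time_s: 1.27
eef_pos: [118.1, -511.5, 253.1]
ee_rot: [-0.0, 0.708, 0.707, 0.0]
force: [0.4, 0.7, -0.4]
grip_width: 0.002
grip_force: 0.0
```

apply_moves --pt "1 48 30 0 0" --pt "1 48 30 0 0" --pt "1 48 30 0 0" --pt "1 48 30 0 0" --pt "1 48 30 0 0" --pt "1 48 30 0 0" --pt "1 48 30 0 0" --pt "1 48 30 0 0" --pt "1 48 30 0 0" --pt "1 48 30 0 0" --pt "1 48 30 0 0" --pt "1 48 30 0 0" --pt "1 48 30 0 0" --pt "1 48 30 0 0" --pt "1 0 0 0 0" --pt "1 0 0 0 0"

```text
time_s: 3.28
eef_pos: [537.8, 160.1, 253.0]
ee_rot: [-0.0, 0.708, 0.706, -0.0]
force: [-0.2, -0.1, -0.2]
grip_width: 0.005
grip_force: 0.0
```

Run:
```python
from h import *
s=sense(); print(s["time_s"],s["eef_pos"],s["ee_rot"],s["force"],s["joints"],s["grip_width"],ctrl.nose_length)
i=imaging.capture("wrist"); cv2.imwrite("pics/w1.png",np.clip(i.astype(float)*1.8,0,255).astype(np.uint8))
import pickle; pickle.dump(imaging.calibration("wrist"),open("w1.pkl","wb"))
```

```text
3.275 [537.80968118 160.11222547 252.99412586] [-1.73337460e-04  7.07869513e-01  7.06343103e-01 -3.77745149e-04] [-0.16382888 -0.12764406 -0.21840081] [ 8.06806225e-02  3.93554411e-01  1.38552646e+00 -2.29381638e-04
  1.36331214e+00  8.28866356e-02] 0.00469411629300666 22.0
```

View pics/w1.png

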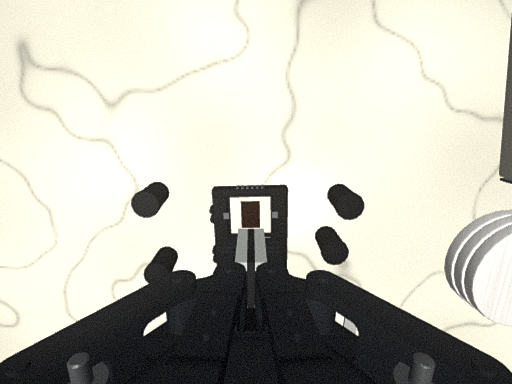

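The wrist view shows the tray end across columns 213–288 at row ~187, with the ribs at (250,187) and the shut fingers below it. Canisters are well off to each side.

Run:
```python
from h import *; import pickle
c=pickle.load(open("w1.pkl","rb"))
for p in [(213,187),(288,187),(250,190)]: print(onz("wrist",*p,40,c))
print(proj("wrist",[537.8,160-11,231],c))
for p in [(151,187),(346,190)]: print(onz("wrist",*p,51,c))
```

```text
[493.31884421 135.70620627  40.        ]
[582.56586677 135.45312827  40.        ]
[537.33353956 131.85811677  40.        ]
[250.22942259 258.99535447]
[423.46601884 139.04027137  51.        ]
[648.1747574 134.8023542  51.       ]
```

apply_moves --pt "1 4 0 40 0" --pt "1 4 0 45 0" --pt "1 4 0 45 0" --pt "1 0 0 40 0" --pt "1 0 0 26 0" --pt "1 0 0 10 0" --pt "1 0 0 0 0" --pt "1 0 0 0 0"

```text
time_s: 4.32
eef_pos: [538.8, 172.2, 48.6]
ee_rot: [0.001, 0.707, 0.707, 0.001]
force: [0.2, -0.3, 0.6]
grip_width: 0.001
grip_force: 0.0
```

apply_moves --pt "1 -4 0 0 0" --pt "1 -4 0 0 0" --pt "1 -4 0 0 0" --pt "1 -4 0 0 0" --pt "1 -3 0 0 0" --pt "1 -2 0 0 0" --pt "1 0 0 0 0"

```text
time_s: 5.2
eef_pos: [538.1, 151.3, 47.3]
ee_rot: [-0.0, 0.707, 0.707, -0.0]
force: [-0.0, -0.6, -0.3]
grip_width: 0.002
grip_force: 0.0
```

apply_moves --pt "1 -2 0 0 0" --pt "1 -2 0 0 0" --pt "1 -2 0 0 0" --pt "1 -2 0 0 0" --pt "1 -1 0 0 0"

```text
time_s: 5.82
eef_pos: [538.1, 142.3, 47.3]
ee_rot: [0.0, 0.707, 0.707, 0.0]
force: [0.8, 1.1, -0.2]
grip_width: 0.001
grip_force: 0.4
```

apply_moves --pt "1 -1 0 0 0" --pt "1 -1 0 0 0" --pt "1 -1 0 0 0" --pt "1 -1 0 0 0"

```text
time_s: 6.32
eef_pos: [538.1, 138.3, 47.3]
ee_rot: [0.0, 0.707, 0.707, 0.0]
force: [0.6, 0.9, -0.2]
grip_width: -0.002
grip_force: 0.4
```

Run:
```python
from h import *
s=sense(); print(s["eef_pos"],s["force"])
i=imaging.capture("side"); a=cv2.imread("pics/side0.png")
f=lambda j:cv2.resize(np.clip(j[140:230,190:290].astype(float)*2,0,255).astype(np.uint8),None,fx=4,fy=4,interpolation=cv2.INTER_CUBIC)
cv2.imwrite("pics/s2.png",np.hstack([f(a),f(i)]))
c=imaging.calibration("side")
import pickle
w=pickle.load(open("w1.pkl","rb"))
g=cv2.imread("pics/w1.png",0)[195:240,225:275]; n,l,st,ce=cv2.connectedComponentsWithStats((g>170).astype(np.uint8))
print(st,ce)
print(onz("wrist",250,215,37,w), onz("scene",*[(535+.5)/5-.5+200,(293.5)/5-.5+140],37),onz("scene",*[(421.5)/5-.5+200,(308.5)/5-.5+140],37))
```

```text
[538.12606601 138.33288466  47.32435702] [ 0.64519243  0.8804453  -0.19252164]
[[   0    0   50   45 1428]
 [   5    2   41   36  822]] [[24.1407563  24.3487395 ]
 [25.12408759 17.91970803]]
[537.22038168  98.74396192  37.        ] [537.84509007 101.11982682  37.        ] [539.03444726  44.95895232  37.        ]
```

apply_moves --pt "1 -2 0 0 0" --pt "1 -2 0 0 0" --pt "1 -2 0 0 0"

```text
time_s: 6.75
eef_pos: [538.1, 132.2, 47.3]
ee_rot: [0.0, 0.707, 0.707, 0.0]
force: [1.0, 0.9, 0.6]
grip_width: -0.004
grip_force: 0.5
```

apply_moves --pt "1 -2 0 0 0" --pt "1 -2 0 0 0"

```text
time_s: 7.0
eef_pos: [538.1, 128.2, 47.3]
ee_rot: [-0.0, 0.707, 0.707, -0.0]
force: [0.4, 0.5, 0.8]
grip_width: 0.002
grip_force: 0.5
```

apply_moves --pt "1 -2 0 0 0" --pt "1 -2 0 0 0"

```text
time_s: 7.25
eef_pos: [538.1, 124.3, 47.3]
ee_rot: [-0.0, 0.707, 0.707, 0.0]
force: [1.4, 1.6, 0.6]
grip_width: 0.001
grip_force: 0.5
```

apply_moves --pt "1 -2 0 0 0" --pt "1 -2 0 0 0" --pt "1 -2 0 0 0"

```text
time_s: 7.62
eef_pos: [538.1, 118.3, 47.3]
ee_rot: [-0.0, 0.707, 0.707, -0.0]
force: [1.2, 0.9, 0.2]
grip_width: 0.001
grip_force: 0.5
```

apply_moves --pt "1 -2 0 0 0" --pt "1 -2 0 0 0"

```text
time_s: 7.88
eef_pos: [538.1, 114.3, 47.3]
ee_rot: [-0.0, 0.707, 0.707, 0.0]
force: [1.0, 0.7, -0.6]
grip_width: -0.001
grip_force: 0.5
```

apply_moves --pt "1 -2 0 0 0" --pt "1 -2 0 0 0"

```text
time_s: 8.12
eef_pos: [538.1, 110.3, 47.3]
ee_rot: [-0.0, 0.707, 0.707, -0.0]
force: [0.5, 0.7, -0.5]
grip_width: -0.003
grip_force: 0.5
```

apply_moves --pt "1 -2 0 0 0" --pt "1 -1 0 0 0"

```text
time_s: 8.38
eef_pos: [538.1, 107.3, 47.3]
ee_rot: [-0.0, 0.707, 0.707, -0.0]
force: [0.5, 1.0, 1.1]
grip_width: -0.0
grip_force: 0.4
```

apply_moves --pt "1 -1 0 0 0" --pt "1 -1 0 0 0"

```text
time_s: 8.62
eef_pos: [538.1, 105.3, 47.3]
ee_rot: [-0.0, 0.707, 0.707, -0.0]
force: [0.5, 1.1, 0.0]
grip_width: -0.001
grip_force: 0.4
```

apply_moves --pt "1 -1 0 0 0" --pt "1 -1 0 0 0"

```text
time_s: 8.88
eef_pos: [538.1, 103.5, 47.3]
ee_rot: [-0.0, 0.707, 0.707, 0.0]
force: [-0.2, 4.4, -0.7]
grip_width: -0.001
grip_force: 2.1
```

apply_moves --pt "1 -1 0 0 0" --pt "1 -1 0 0 0"

```text
time_s: 9.12
eef_pos: [538.1, 102.7, 47.3]
ee_rot: [-0.001, 0.707, 0.707, 0.001]
force: [1.7, 13.6, 0.0]
grip_width: 0.001
grip_force: 6.8
```

apply_moves --pt "1 -1 0 0 0" --pt "1 -1 0 0 0"

```text
time_s: 9.38
eef_pos: [538.1, 99.7, 47.3]
ee_rot: [-0.0, 0.707, 0.707, 0.0]
force: [2.1, 2.7, 0.4]
grip_width: -0.004
grip_force: 1.0
```

apply_moves --pt "1 -1 0 0 0"

```text
time_s: 9.5
eef_pos: [538.1, 98.2, 47.3]
ee_rot: [0.0, 0.707, 0.707, -0.0]
force: [-0.0, 1.5, 0.5]
grip_width: -0.0
grip_force: 0.4
```

apply_moves --pt "1 -1 0 0 0"

```text
time_s: 9.62
eef_pos: [538.0, 97.1, 47.2]
ee_rot: [-0.0, 0.707, 0.707, -0.0]
force: [0.0, -0.5, 0.6]
grip_width: -0.001
grip_force: 0.0
```

apply_moves --pt "1 0 0 0 0"

```text
time_s: 9.75
eef_pos: [538.0, 97.1, 47.2]
ee_rot: [-0.0, 0.707, 0.707, -0.0]
force: [-0.4, 0.8, 0.8]
grip_width: -0.002
grip_force: 0.0
```

apply_moves --pt "1 5 0 0 0" --pt "1 10 0 0 0" --pt "1 5 0 -10 0" --pt "1 0 0 -40 0" --pt "1 0 0 -50 0" --pt "1 0 0 -50 0" --pt "1 0 0 -30 0" --pt "1 0 0 0 0" --pt "1 0 0 0 0"

```text
time_s: 10.88
eef_pos: [537.6, 117.6, 226.6]
ee_rot: [-0.0, 0.707, 0.707, -0.0]
force: [0.5, 0.6, -0.6]
grip_width: -0.004
grip_force: 0.0
```

Run:
```python
from h import *
s=sense(); print(s["time_s"],s["eef_pos"],s["force"])
a=imaging.capture("scene"); w=imaging.capture("wrist"); c=imaging.calibration("wrist")
e=lambda j:np.clip(j.astype(float)*1.8,0,255).astype(np.uint8)
cv2.imwrite("pics/all2.png",np.hstack([cv2.resize(e(a[140:260,190:340]),(480,384),interpolation=cv2.INTER_CUBIC),e(w[:,110:410])]))
import pickle; pickle.dump(c,open("w2.pkl","wb"))
```

```text
10.875 [537.61974208 117.59217924 226.58257707] [ 0.49200759  0.6164842  -0.58901439]
```

View pics/all2.png

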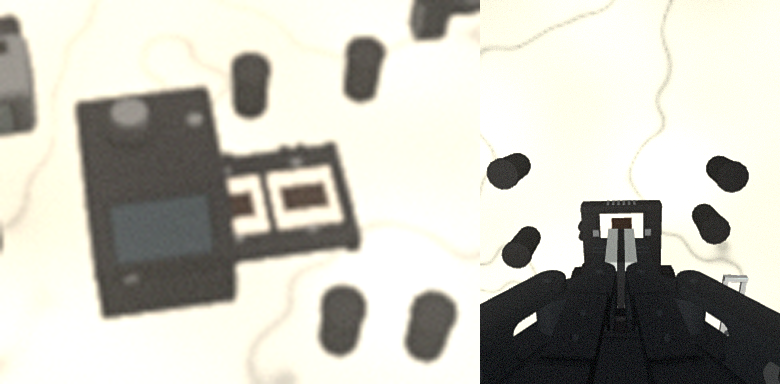

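The tray is pushed in: the outer slide's centre is at (304,196) in the left panel, and the canisters haven't moved. Next I'll check how far the tray moved.

Run:
```python
from h import *; import pickle
c=pickle.load(open("w2.pkl","rb"))
f=lambda u,v:((u+.5)/3.2-.5+190,(v+.5)/3.2-.5+140)
print(onz("scene",*f(304,196),37)); print([onz("scene",*f(*p),40)for p in[(334,144),(358,238)]])
print([onz("wrist",u,202,40,c) for u in (212,291)])
print("btn",onz("scene",*f(129,112),126))
```

```text
[538.46771311  47.15156947  37.        ]
[array([495.42373855,  78.27736561,  40.        ]), array([582.58773741,  79.05602862,  40.        ])]
[array([494.72713737,  83.85481493,  40.        ]), array([582.40765625,  83.88268239,  40.        ])]
btn [511.63151121 -76.91487741 126.        ]
```

apply_moves --pt "1 -49 -7 0 0" --pt "1 -49 -7 0 0" --pt "1 -49 -7 0 0" --pt "1 -49 -5 0 0" --pt "1 0 0 0 0" --pt "1 0 0 30 0" --pt "1 0 0 30 0" --pt "1 0 0 10 0" --pt "1 0 0 0 0"

```text
time_s: 12.1
eef_pos: [512.1, -78.0, 157.2]
ee_rot: [-0.0, 0.707, 0.707, -0.0]
force: [-0.1, -0.0, 0.2]
grip_width: 0.002
grip_force: 0.0
```

Run:
```python
from h import *
s=sense(); print(s["eef_pos"],s["force"])
a=imaging.capture("side")
e=lambda j:np.clip(j.astype(float)*1.8,0,255).astype(np.uint8)
cv2.imwrite("pics/s3.png",cv2.resize(e(a[120:260,170:320]),None,fx=4,fy=4,interpolation=cv2.INTER_CUBIC))
```

```text
[512.09800816 -78.04977254 157.1662486 ] [-0.07378653 -0.02348278  0.18251755]
```

View pics/s3.png

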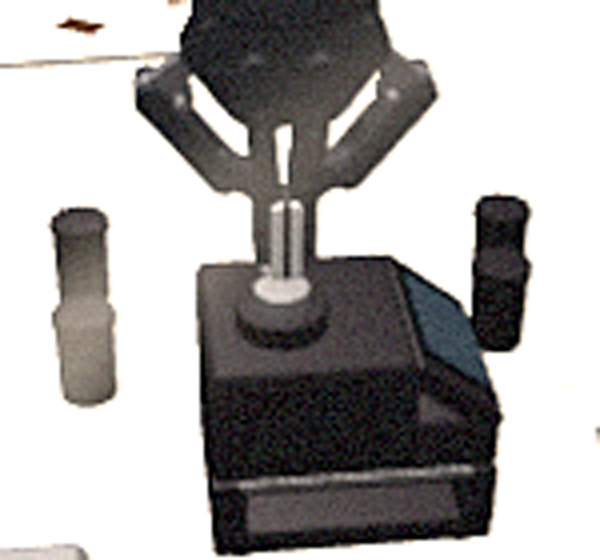

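The fingertips, at (287,278), hang just above the button, at (281,291). I'll press slowly.

apply_moves --pt "1 0 0 3 0" --pt "1 0 0 3 0" --pt "1 0 0 2 0" --pt "1 0 0 1 0" --pt "1 0 0 1 0" --pt "1 0 0 1 0"

```text
time_s: 12.9
eef_pos: [512.1, -78.6, 146.4]
ee_rot: [0.0, 0.707, 0.707, 0.0]
force: [-1.2, -0.1, 2.2]
grip_width: -0.004
grip_force: 1.2
```

apply_moves --pt "1 0 0 1 0" --pt "1 0 0 1 0"

```text
time_s: 13.15
eef_pos: [512.1, -78.6, 144.4]
ee_rot: [0.0, 0.707, 0.707, 0.0]
force: [-0.9, 0.6, 4.1]
grip_width: 0.002
grip_force: 1.9
```

apply_moves --pt "1 0 0 1 0" --pt "1 0 0 0.5 0"

```text
time_s: 13.4
eef_pos: [512.1, -78.6, 143.0]
ee_rot: [0.0, 0.707, 0.707, 0.0]
force: [-3.3, 0.3, 9.0]
grip_width: 0.0
grip_force: 4.3
```

apply_moves --pt "1 0 0 0.3 0" --pt "1 0 0 0 0" --pt "1 0 0 0 0"

```text
time_s: 13.78
eef_pos: [512.1, -78.6, 143.0]
ee_rot: [0.0, 0.707, 0.707, 0.0]
force: [-3.4, 1.1, 8.0]
grip_width: 0.002
grip_force: 4.1
```

apply_moves --pt "1 0 0 -3 0" --pt "1 0 0 -5 0" --pt "1 0 0 -30 0" --pt "1 0 0 -40 0" --pt "1 0 0 -20 0" --pt "1 0 0 0 0" --pt "1 0 0 0 0" --pt "1 0 0 0 0"

```text
time_s: 14.78
eef_pos: [511.8, -78.5, 239.4]
ee_rot: [-0.001, 0.707, 0.707, -0.0]
force: [0.5, -0.2, 0.2]
grip_width: -0.001
grip_force: 0.0
```

Run:
```python
from h import *
s=sense(); print(s["time_s"],s["eef_pos"],s["force"])
f=lambda j:np.clip(j.astype(float)*1.8,0,255).astype(np.uint8)
a=imaging.capture("scene"); b=imaging.capture("side")
cv2.imwrite("pics/f.png",np.hstack([cv2.resize(f(x),(400,300)) for x in (a,b)]))
```

```text
14.775 [511.75899194 -78.4896173  239.37521047] [ 0.54950604 -0.20540842  0.1925362 ]
```

View pics/f.png

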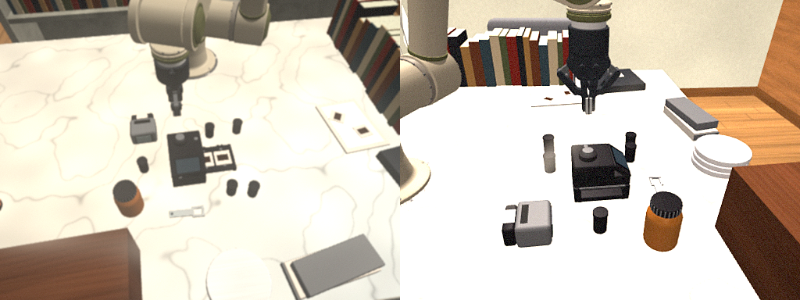

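The tray is in, the button is up, all the bystanders are in place and the arm is clear.

```bash
python3 -c "
from rig import ctrl; print(ctrl.finish_job())"
```

```text
the job is handed in; nothing more can be done
None
```

I pushed the tray until it snapped into its first click stop, pressed the scan button fully down (wrist force levelled at 8–9 N) and let it come up, left the bystanders where they stood, and handed the job in at about 15 s; no verdict came back.

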